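# Check the brake lever against its stop

## Robot

A 6-joint arm with a two-finger parallel gripper is mounted at the origin on the work surface. World frame = base frame: x ahead of the robot, y to its left, z up, the work surface at z = 0. Lengths are in m, angles in rad, forces in N, time in s.
With the tool pointing down it reaches from about 0.3 to 0.775 m from the base axis. Payload 14.6 kg.
Tool frame: the origin (TCP) lies midway between the tips of the shut fingers; the grasp point (between the pads) lies 19 mm behind it; x points along the fingers, y is the direction in which the jaws open and shut, and the axes are right-handed (so a half turn about x gives the same grasp; the last joint's range is limited). The gripper opens to 94 mm and grips with 3 to 60 N. Pads are 16 mm wide; open, the fingers measure 119 mm over their backs; the gripper's body (75 mm by 177 mm) begins 78 mm behind the grasp point.
Start: joints at [1.134, 0.3, 1.521, -0, 1.321, -0.067], TCP at [0.199, 0.513, 0.205] pointing down, gripper open.
Joint ranges: [-3.03, 3.03], [-0.79, 2.21], [0.23, 2.52], [-1.04, 4.18], [0, 3.07], [-2.55, 2.55]. Speed limits (rad/s): [2.22, 2.22, 2.57, 3.14, 3.14, 3.14].

## Interface

Orientations are given as a unit quaternion [w, x, y, z].
In Python, from bench import bot gives the robot as it stands.
- The arm moves only by the shell command python3 -m creep 'ROWS' [FORCE]. ROWS is JSON, a list of rows, each a list of 7 numbers: the shift along the world's x, y, z in cm, then the turn, a rotation vector about the world's x, y, z in degrees, then the opening, from 0 (shut) to 1 (fully open). In form: [[tx, ty, tz, ax, ay, az, gripper], ...]. A call has 1 to 12 rows; each row is the pose to reach, as a shift and turn from the pose commanded when the call began; what a row does not reach only later rows make up. A row lasts 1/12 s, in which the tool goes at most 41.7 mm and 7.16 degrees, less where a joint would pass 70% of its speed; a pose out of reach is approached as far as the arm can. A call with a gripper value outside its range is refused whole. The fingers move at their own pace and stop on an object; FORCE is the grip in N (left out, the last holds). Time passes only in rows, so rows that repeat a pose let the fingers close. It gives the time, the measured TCP pose, the force and the opening at its end, in the units of the state.
- bot.sense(): the state, without advancing time (a new reading comes with each control period).
- bot.camera(name): name is "scene" or "top"; returns the picture (400x640x3 uint8, red, green, blue); there is no depth.
- bot.camera_model(name): a dict with "K" (3x3 intrinsics, pixels), "k1" (the pictures are not rectified: a ray, as slopes to the right and down, at radius r is drawn at 1 + k1 r^2 times it, then the intrinsics apply), "R" (3x3) and "t" (3): a world point X has camera coordinates R X + t. Camera axes: x right, y down, z forward; pixel columns grow to the right and rows downward; lengths in m; the calibration is good to about 2 mm. A picture is of the moment at which its call begins. camera_model takes no time and is no camera call.
- bot.hand_in(): hands the job in, once; it reports no verdict.
The state is a dict: "clock": time; "joint_positions": joint angles; "qvel": joint speeds; "tau": joint torques, N m; "tool_pos": TCP position; "ee_rot": TCP orientation; "contact_force": force on the tool from outside, world axes, zero at the start; "moment": the same for the moment, N m; "gripper_width": finger opening in m.
Only numpy, scipy, OpenCV 4.12 (cv2) and the standard library are available. Lean on these libraries where they do the work, as an engineer would, in place of code of your own. Each camera call takes 0.05 s, during which the arm holds its last target.

## Task

Two hand levers stand on the gauge table; check the longer one, the brake lever with the ball end. With the backs or tips of the fingers, from the outer side and without gripping it, gently press it in towards its bar as far as its stop, let it spring all the way out, then press it in to the stop again and finish with the fingers still holding it there, so that the fitter can gauge the gap left to the bar. Do not force it, and leave the short throttle lever and the loose parts where they are.

Things in the scene. Friction and masses are not known exactly. Their poses are not given: they have to be found in the camera images.
- brake_unit: Brake unit, fixed: the stand with the LONG lever. Grey foot plate 100 x 170 x 12 mm, two posts at y = -60 and +60 mm, a level round bar 240 mm long above them along the unit's y axis. Top of everything 122 mm above the table. Origin: centre of the foot plate's underside, below the bar's middle; z up. The lever is on the -x side of the bar (roughly facing the robot); it is pressed towards +x.
- brake_bar (a point): Middle of the brake unit's bar, on its centre line, 100 mm above the table, straight above the unit's origin. The bar is 26 mm thick in its black rubber grip.
- brake_pivot (a point): Upright pivot pin of the long brake lever, at x = -35, y = -95 mm in the unit's frame, 100 mm above the table. From here the lever runs towards the unit's +y: a flat steel bar 174 mm long, 10 mm thick, 22 mm tall (89 to 111 mm above the table), with a 26 mm steel ball at its free end.
- brake_lever (a joint): Swing of the long lever, rad: 0 = fully out, 0.35 = at its built-in stop. At value q it stands 0.35 - q rad off the bar's direction, outwards (to -x); at the stop it is parallel to the bar, with a 17 mm gap, not touching it. Its spring pushes back with about 1.6 N at the start and 5.4 N at the stop, 130 mm from the pivot, and swings it out again when let go.
- brake_lever_face (a point): Point on the long lever's outer face (away from the bar), 130 mm from the pivot, at mid-height (100 mm above the table): a good place to press. Moves with the lever. Axes are the lever's own: y along it towards the free end, x through its thickness towards the bar, z up.
- throttle_unit: Throttle unit, fixed, to be left alone: the same stand and bar, same size and same frame, but with a SHORT lever 100 mm long without a ball. Origin: centre of the foot plate's underside.
- throttle_lever (a joint): Swing of the short throttle lever, rad: 0 = fully out, 0.35 = in at its stop. Sprung; must stay out.
- steam_gauge: Bystander, loose: brass steam gauge lying face up, 98 mm across, 39 mm high, a stem out to its -y. Origin: centre of its underside.
- rim_a: Bystander, loose: chrome-plated dial rim (flat ring) 104 mm across, 12 mm high, on the table in front of the brake unit. Origin: centre of its underside.
- rim_b: Bystander, loose: another such rim, in front of the throttle unit. Origin: centre of its underside.
- stopper: Bystander, loose: black rubber stopper, 38 mm across, 34 mm high, standing between the units. Origin: centre of its underside.
- tee: Bystander, loose: steel tee fitting lying down, 70 x 54 mm, 32 mm high. Origin: under its centre, on the table.
- screwdriver: Bystander, loose: screwdriver 190 mm long lying at the right-hand side. Origin: on its underside near the middle.

How it is judged:
On the way, in this order (a step that is already met when the one before it is completed fails the run):
1. the brake lever is pressed in to its stop (value of joint brake_lever above 0.32 rad and contact force between the fingers and brake_unit above 1 N), for 0.2 s.
2. the brake lever has sprung all the way out (value of joint brake_lever below 0.04 rad), for 0.2 s.
3. the brake lever is pressed in to its stop again (all of step 1), for 0.2 s.
At the end, for the whole second after the job is handed in: The fingers still press on the brake lever (more than 1 N) and hold it still within 0.03 rad of its stop (joint above 0.32), the throttle lever is out (below 0.06 rad), and every loose part is within 15 mm of where it was (all of step 3 and velocity of joint brake_lever below 0.1 rad/s and value of joint throttle_lever below 0.06 rad and distance of each of steam_gauge, rim_a, rim_b, stopper, tee, screwdriver from where it was at the start of the episode below 0.015 m); the arm keeps its last pose, push and grip.
It fails at once if the brake lever is forced: the fingers push on the brake unit with more than 30 N (contact force between the fingers and brake_unit above 30 N).
It fails at once if the brake lever is gripped or hooked rather than pressed from its outer side (the grasp point between the fingers must stay outside the lever's outer face while they touch it) (contact force between the fingers and brake_unit above 0.5 N and x of the grasp point in the frame of brake_lever_face above -0.001 m).
It fails at once if the throttle lever is moved (value of joint throttle_lever above 0.06 rad).
It fails at once if a loose part is pushed or lifted (distance of any of steam_gauge, rim_a, rim_b, stopper, tee, screwdriver from where it was at the start of the episode above 0.015 m).
It also fails if it takes over 58 s, if anything falls off the work surface, if the arm or the gripper's body presses on something with over 40 N, if the wrist force passes 120 N, or if a joint passes its speed limit or range.

## Working session

There is one attempt and no reset: what is moved stays moved. The work goes in short steps, Python scripts to look and compute and a shell command to move; the robot and the scene stay as the last step left them, time stands still between calls to the robot, and variables do not carry over. Pictures are saved under pics/ and viewed, and the job is handed in when it is done.

```bash
mkdir -p pics; ls; python3 - <<'E'
from bench import bot
import cv2
for n in("scene","top"):
    cv2.imwrite(f"pics/{n}0.png",bot.camera(n)[:,:,::-1]); m=bot.camera_model(n); print(n,m)
print(bot.sense())
E
```

```text
pics
scene {'K': array([[427.52594846,   0.        , 323.26074599],
       [  0.        , 427.52594846, 193.03944931],
       [  0.        ,   0.        ,   1.        ]]), 'k1': -0.011751138248545626, 'R': array([[ 6.96908954e-01,  7.17159480e-01, -4.35713197e-04],
       [ 4.74742305e-01, -4.61792151e-01, -7.49244789e-01],
       [-5.37529212e-01,  5.21948550e-01, -6.62293029e-01]]), 't': array([-0.36280547, -0.25371989,  1.3994595 ])}
top {'K': array([[397.12767982,   0.        , 323.27458453],
       [  0.        , 397.12767982, 200.59612527],
       [  0.        ,   0.        ,   1.        ]]), 'k1': -0.04376375952402193, 'R': array([[-0.02211078, -0.99973572,  0.00629348],
       [-0.99762202,  0.02165212, -0.06543313],
       [ 0.06527957, -0.00772529, -0.99783711]]), 't': array([-0.07441411,  0.60958947,  1.2392186 ])}
{'clock': 0.1, 'joint_positions': array([ 1.13442456e+00,  3.00383700e-01,  1.52147488e+00, -1.03644942e-05,
        1.32066745e+00, -6.66360434e-02]), 'qvel': array([ 2.85701759e-03, -1.47768864e-03,  3.72999470e-06, -5.95463726e-05,
        1.20333097e-03,  1.69633218e-03]), 'tau': array([ 2.36706310e-04, -5.32646835e+01, -3.53281116e+01,  7.08434964e-02,
        2.35828426e-02, -2.96168039e-06]), 'tool_pos': array([0.19868841, 0.51263401, 0.20497919]), 'ee_rot': array([ 0.69497947,  0.12965659,  0.69513685, -0.13029759]), 'contact_force': array([ 0.26429485,  0.14046337, -0.41002836]), 'moment': array([-0.03968197, -0.0651898 ,  0.01991698]), 'gripper_width': 0.09400828012780263}
```

View pics/scene0.png

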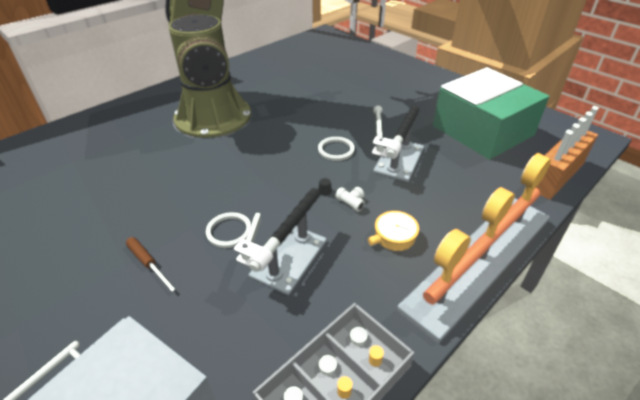

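View pics/top0.png

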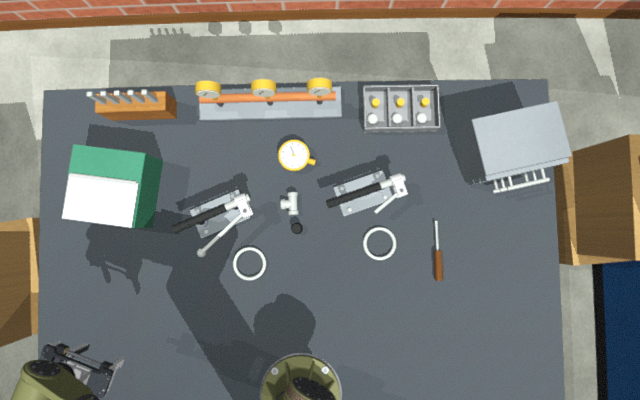

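The long lever with the ball is the left unit in the top view: ball at about (201,253), pivot at about (245,208), bar from (175,228) to (248,200). Next I'll zoom in.

```bash
cat > h.py <<'E'
import numpy as np, cv2
from bench import bot
def ray(n,uv):
    m=bot.camera_model(n);K=m["K"]
    d=np.array([(uv[0]-K[0,2])/K[0,0],(uv[1]-K[1,2])/K[1,1]]);s=d.copy()
    for _ in range(20): s=d/(1+m["k1"]*(s@s))
    R=np.array(m["R"]);return -R.T@m["t"],R.T@np.array([*s,1.])
def onz(n,uv,z):
    c,d=ray(n,uv);return c+d*(z-c[2])/d[2]
def proj(n,X):
    m=bot.camera_model(n);p=np.array(m["R"])@np.array(X)+m["t"];s=p[:2]/p[2];s=s*(1+m["k1"]*(s@s));K=m["K"]
    return K[0,0]*s[0]+K[0,2],K[1,1]*s[1]+K[1,2]
def two(a,b):
    (c1,d1),(c2,d2)=ray("top",a),ray("scene",b)
    s=np.linalg.lstsq(np.c_[d1,-d2],c2-c1,rcond=None)[0];p,q=c1+d1*s[0],c2+d2*s[1]
    return (p+q)/2,np.linalg.norm(p-q)
E
python3 - <<'E'
import cv2
a=cv2.imread("pics/top0.png")[170:280,160:280];cv2.imwrite("pics/t1.png",cv2.resize(a,None,fx=5,fy=5,interpolation=cv2.INTER_CUBIC))
a=cv2.imread("pics/scene0.png")[90:190,310:440];cv2.imwrite("pics/s1.png",cv2.resize(a,None,fx=6,fy=6,interpolation=cv2.INTER_CUBIC))
E
```

```text
(no output)
```

View pics/t1.png

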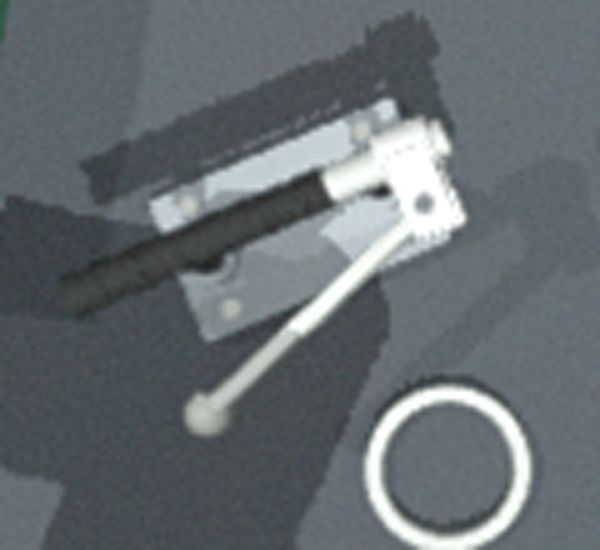

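View pics/s1.png

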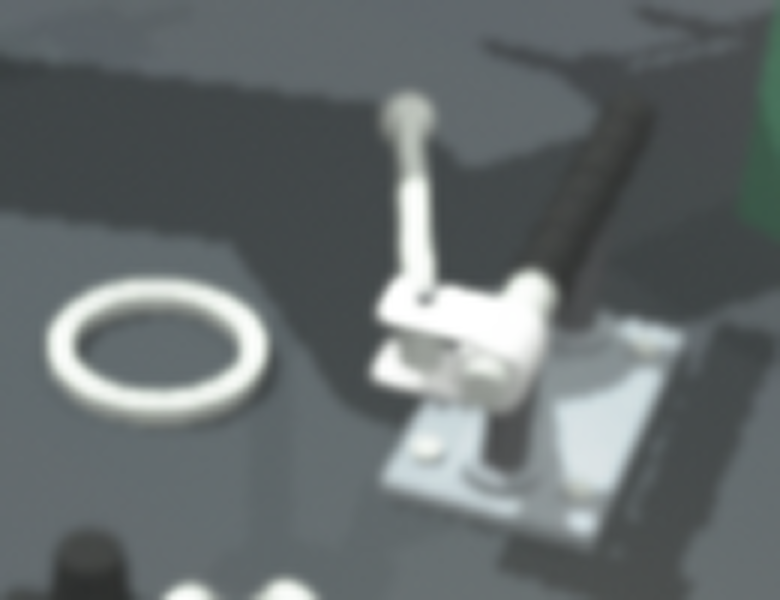

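In the zooms, the ball sits at top (201,252.5) / scene (378,109.6), and the pivot hole at top (244.9,210.5) / scene (381.2,139.4). The bar ends are near top (174,229.5) and (249,197.5), and the rim is at about top (249,263).

```bash
python3 - <<'E'
from h import *
np.set_printoptions(precision=4,suppress=True)
B,e1=two((201,252.5),(378,109.6));P,e2=two((244.9,210.5),(381.2,139.4))
print("ball",B,e1,"pivot",P,e2,np.hypot(*(B-P)[:2]))
B1=onz("top",(201,252.5),.100);P1=onz("top",(244.9,210.5),.116);print(B1,P1,np.hypot(*(B1-P1)[:2]))
b1=onz("top",(174,229.5),.1);b2=onz("top",(249,197.5),.1);print("bar",b1,b2,np.linalg.norm(b1-b2))
d=(b1-b2)[:2];yaw_bar=np.arctan2(d[1],d[0])-np.pi/2
l=(B1-P1)[:2];yaw_l=np.arctan2(l[1],l[0])-np.pi/2
# foot plate corners at z=.012
pts=[(151,205),(392,100),(450,235),(207,340)]
c=[onz("top",(u/5+160-.4,v/5+170-.4),.012)[:2] for u,v in pts];print(np.array(c))
e=c[0]-c[1];e3=c[3]-c[2]
print("yaws bar",yaw_bar,"lever",yaw_l,"plate",np.arctan2(e[1],e[0])-np.pi/2,np.arctan2(e3[1],e3[0])-np.pi/2,np.linalg.norm(e),"centre",np.mean(c,0))
yaw=yaw_l-.35;R=np.array([[np.cos(yaw),-np.sin(yaw)],[np.sin(yaw),np.cos(yaw)]])
print("centre from pivot",P1[:2]-R@[-.035,-.095])
print("rim",onz("top",(249.3,263),.006))
E
```

```text
ball [0.4581 0.2783 0.1009] 0.003509257386048557 pivot [0.5793 0.144  0.1208] 0.00551245545944748 0.1809217518099639
[0.4568 0.2773 0.1   ] [0.5775 0.1429 0.116 ] 0.18060643428058845
bar [0.5263 0.3577 0.1   ] [0.6166 0.1334 0.1   ] 0.24183581467606244
[[0.5856 0.3394]
 [0.6495 0.1842]
 [0.5624 0.1479]
 [0.4989 0.3037]]
yaws bar 0.3828811336328979 lever 0.7315315484729141 plate 0.39097130155352056 0.38722064418772884 0.1678189416400258 centre [0.5741 0.2438]
centre from pivot [0.5746 0.2441]
rim [0.4151 0.1516 0.006 ]
```

The measurements agree: yaw is about 0.386, the lever offset is 0.349 against 0.35, the bar is 242 mm against 240, and the plate is 168 mm against 170. Next I'll compute the tool targets.

```bash
python3 - <<'E'
from h import *
from scipy.spatial.transform import Rotation as Ro
s=bot.sense();q=s["ee_rot"];R=Ro.from_quat([*q[1:],q[0]]).as_matrix();np.set_printoptions(precision=4,suppress=True)
print(R)
a=np.degrees(np.arctan2(R[1,1],R[0,1]));t=np.degrees(.386)
print("tool y heading",a,"turn options",t-a,t-a+180, "j6",s["joint_positions"][5])
print("shift to start cm",(np.array([.4525,.207,.082])-s["tool_pos"])*100)
E
```

```text
[[-0.0004  0.3614  0.9324]
 [-0.0009  0.9324 -0.3614]
 [-1.     -0.0009 -0.0001]]
tool y heading 68.81585231492646 turn options -46.69968142287668 133.30031857712333 j6 -0.06663604342526311
shift to start cm [ 25.3812 -30.5634 -12.2979]
```

```bash
python3 -m creep '[[2.1,-2.5,0,0,0,-4,0],[4.2,-5,0,0,0,-8,0],[6.3,-7.6,0,0,0,-12,0],[8.5,-10.2,0,0,0,-16,0],[10.6,-12.7,0,0,0,-20,0],[12.7,-15.3,0,0,0,-24,0],[14.8,-17.8,0,0,0,-28,0],[16.9,-20.4,0,0,0,-32,0],[19,-23,0,0,0,-36,0],[21.2,-25.5,0,0,0,-40,0],[23.3,-28,0,0,0,-44,0],[25.4,-30.6,0,0,0,-46.7,0]]' 20; python3 -m creep '[[0,0,0,0,0,0,0],[0,0,-2,0,0,0,0],[0,0,-4,0,0,0,0],[0,0,-6,0,0,0,0],[0,0,-8,0,0,0,0],[0,0,-10,0,0,0,0],[0,0,-11.5,0,0,0,0],[0,0,-12.3,0,0,0,0],[0,0,-12.3,0,0,0,0]]'
python3 - <<'E'
from h import *
cv2.imwrite("pics/top2.png",cv2.resize(bot.camera("top")[170:290,150:300,::-1],None,fx=5,fy=5));cv2.imwrite("pics/sc2.png",cv2.resize(bot.camera("scene")[70:200,300:450,::-1],None,fx=4.5,fy=4.5,interpolation=cv2.INTER_CUBIC))
print(bot.sense()["contact_force"],bot.sense()["joint_positions"],bot.sense()["tool_pos"])
E
```

```text
clock: 1.1
tool_pos: [0.4535, 0.2054, 0.2053]
ee_rot: [0.586, 0.396, 0.586, -0.396]
contact_force: [0.0, 0.9, -0.2]
gripper_width: 0.0175
clock: 1.85
tool_pos: [0.4518, 0.2067, 0.0809]
ee_rot: [0.586, 0.394, 0.587, -0.396]
contact_force: [0.7, -0.1, -0.3]
gripper_width: 0.0006
[ 0.55041511 -0.19215744 -0.16052042] [ 3.55181621e-01  3.28166806e-01  1.79367095e+00  9.07247893e-05
  1.01945140e+00 -3.10171556e-02] [0.45291733 0.20705118 0.0829818 ]
```

View pics/top2.png

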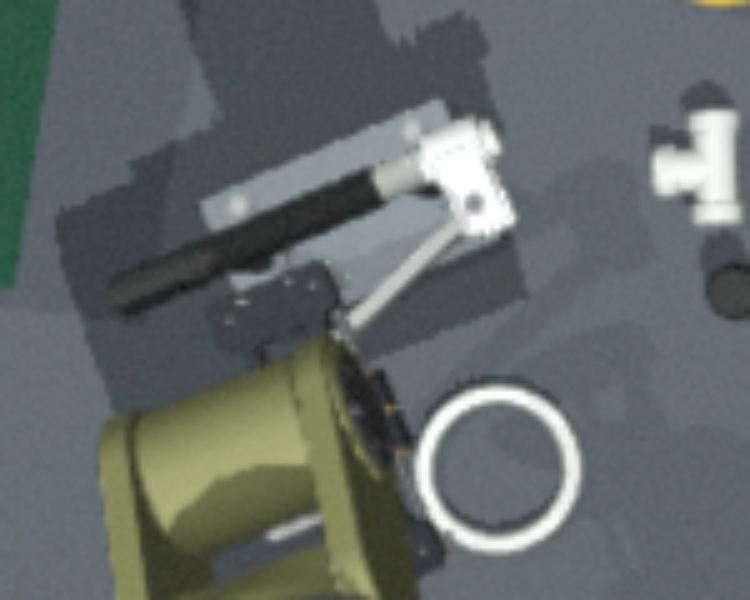

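View pics/sc2.png

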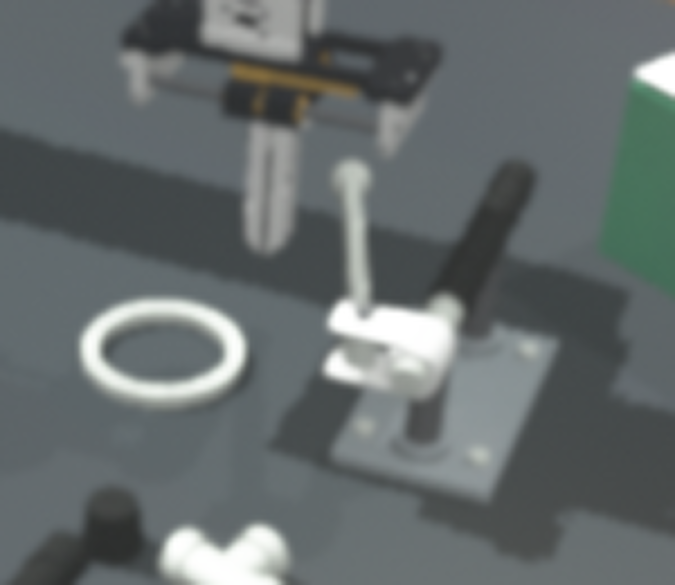

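The shut fingers (scene zoom, tips near (267,245)) hang clear on the outer side of the lever. I'll press gradually.

```bash
python3 -m creep '[[0.5,0.4,0,0,0,0,0],[1,0.8,0,0,0,0,0],[1.5,1.2,0,0,0,0,0],[2,1.6,0,0,0,0,0],[2.4,2,0,0,0,0,0],[2.8,2.3,0,0,0,0,0],[3.2,2.6,0,0,0,0,0],[3.6,2.9,0,0,0,0,0],[3.6,2.9,0,0,0,0,0],[3.6,2.9,0,0,0,0,0],[3.6,2.9,0,0,0,0,0]]'
python3 -m creep '[[0.2,0.17,0,0,0,0,0],[0.4,0.33,0,0,0,0,0],[0.6,0.5,0,0,0,0,0],[0.8,0.67,0,0,0,0,0],[1,0.83,0,0,0,0,0],[1.2,1,0,0,0,0,0],[1.4,1.2,0,0,0,0,0],[1.4,1.2,0,0,0,0,0],[1.4,1.2,0,0,0,0,0],[1.4,1.2,0,0,0,0,0]]'
python3 - <<'E'
from h import *
cv2.imwrite("pics/top3.png",cv2.resize(bot.camera("top")[170:290,150:300,::-1],None,fx=5,fy=5));cv2.imwrite("pics/sc3.png",cv2.resize(bot.camera("scene")[70:200,300:450,::-1],None,fx=4.5,fy=4.5,interpolation=cv2.INTER_CUBIC))
print(bot.sense()["contact_force"],bot.sense()["tool_pos"])
E
```

```text
clock: 2.87
tool_pos: [0.4885, 0.2357, 0.0823]
ee_rot: [0.586, 0.395, 0.587, -0.395]
contact_force: [-3.1, 0.9, -0.2]
gripper_width: 0.0003
clock: 3.7
tool_pos: [0.5028, 0.2477, 0.0825]
ee_rot: [0.587, 0.395, 0.587, -0.395]
contact_force: [-1.6, -4.4, 0.1]
gripper_width: 0.0003
[-1.42497651 -4.51791986 -1.54120315] [0.50275019 0.24770496 0.08247134]
```

View pics/sc3.png

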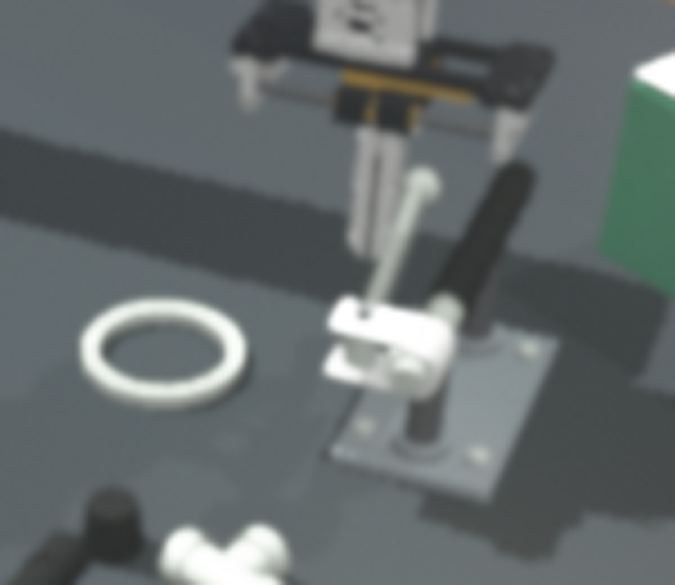

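View pics/top3.png

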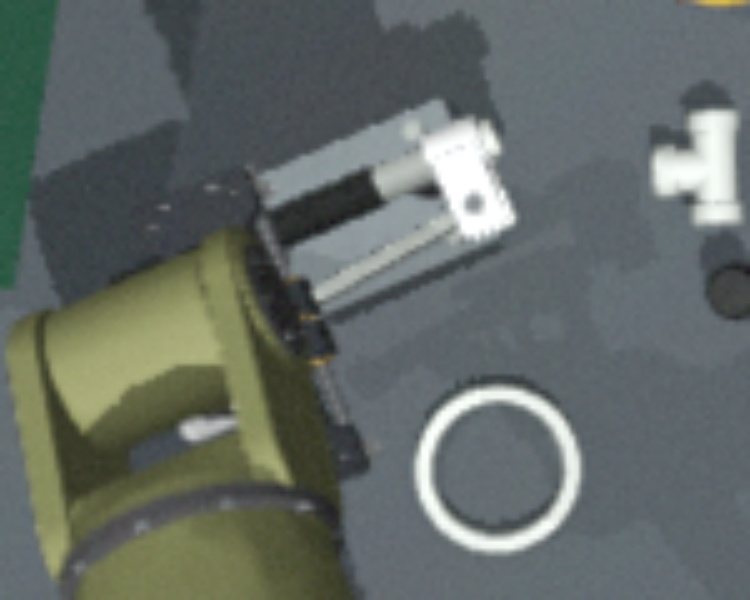

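The lever (ball at scene zoom (425,185)) is swinging in ahead of the fingers. The wrist feels about 4.7 N. I'll take the last centimetre in small steps, mostly along the bar's normal.

```bash
python3 -m creep '[[0.2,0.08,0,0,0,0,0],[0.4,0.16,0,0,0,0,0],[0.6,0.24,0,0,0,0,0],[0.75,0.3,0,0,0,0,0],[0.75,0.3,0,0,0,0,0],[0.75,0.3,0,0,0,0,0]]'
python3 - <<'E'
from h import *
for i in range(4): cv2.imwrite("pics/top4.png",cv2.resize(bot.camera("top")[170:290,150:300,::-1],None,fx=5,fy=5));print(bot.sense()["contact_force"])
cv2.imwrite("pics/sc4.png",cv2.resize(bot.camera("scene")[70:200,300:450,::-1],None,fx=4.5,fy=4.5,interpolation=cv2.INTER_CUBIC))
E
```

```text
clock: 4.3
tool_pos: [0.51, 0.2514, 0.0824]
ee_rot: [0.586, 0.395, 0.587, -0.395]
contact_force: [-6.1, -0.2, 1.4]
gripper_width: 0.0007
[-6.19893346  0.43466022  0.98550317]
[-6.02374329  0.9407347   1.18152499]
[-5.64693039  0.67958879  0.87846244]
[-6.20345346  0.03612849 -0.4087272 ]
```

View pics/top4.png

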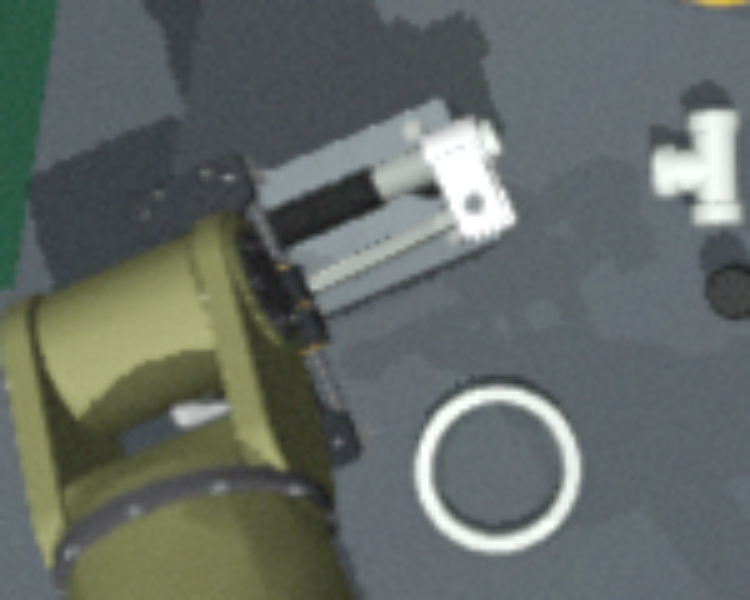

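View pics/sc4.png

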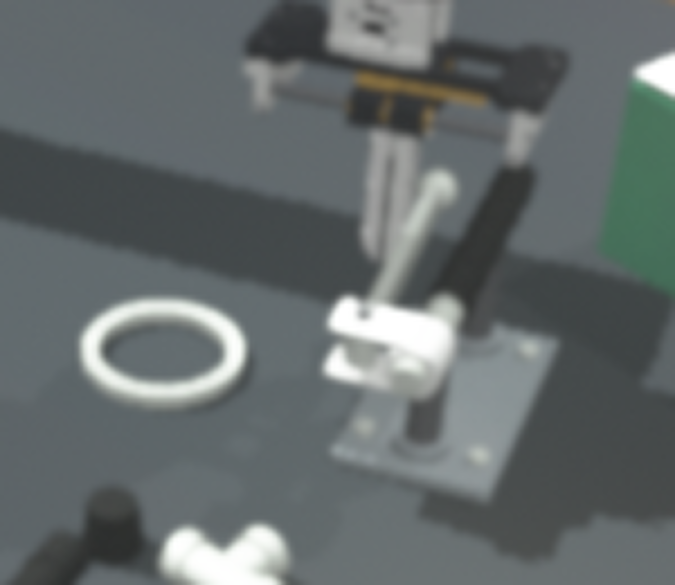

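The lever (ball at scene zoom (440,187)) is almost parallel to the bar and the force is about 6 N. I'll continue in millimetre steps and watch for the force to rise at the stop.

```bash
for i in 1; do python3 -m creep '[[0.1,0.04,0,0,0,0,0],[0.19,0.08,0,0,0,0,0],[0.19,0.08,0,0,0,0,0],[0.19,0.08,0,0,0,0,0]]'; done
python3 -m creep '[[0.09,0.04,0,0,0,0,0],[0.09,0.04,0,0,0,0,0],[0.09,0.04,0,0,0,0,0]]'
python3 -m creep '[[0.05,0.02,0,0,0,0,0],[0.09,0.04,0,0,0,0,0],[0.09,0.04,0,0,0,0,0],[0.09,0.04,0,0,0,0,0]]'
```

```text
clock: 4.88
tool_pos: [0.5118, 0.2523, 0.0824]
ee_rot: [0.586, 0.395, 0.587, -0.395]
contact_force: [-4.9, 1.1, 0.5]
gripper_width: 0.0005
clock: 5.13
tool_pos: [0.5127, 0.2527, 0.0824]
ee_rot: [0.586, 0.395, 0.587, -0.395]
contact_force: [-6.7, 1.2, 0.4]
gripper_width: 0.0005
clock: 5.47
tool_pos: [0.5136, 0.2531, 0.0824]
ee_rot: [0.586, 0.395, 0.587, -0.395]
contact_force: [-5.9, 1.0, 0.0]
gripper_width: 0.0002
```

```bash
python3 -m creep '[[0.05,0.02,0,0,0,0,0],[0.05,0.02,0,0,0,0,0],[0.05,0.02,0,0,0,0,0]]'
python3 -m creep '[[0.05,0.02,0,0,0,0,0],[0.05,0.02,0,0,0,0,0],[0.05,0.02,0,0,0,0,0]]'
python3 -m creep '[[0.05,0.02,0,0,0,0,0],[0.05,0.02,0,0,0,0,0],[0.05,0.02,0,0,0,0,0]]'
```

```text
clock: 5.72
tool_pos: [0.5141, 0.2534, 0.0824]
ee_rot: [0.586, 0.395, 0.587, -0.395]
contact_force: [-6.4, 0.9, 0.9]
gripper_width: 0.0003
clock: 5.97
tool_pos: [0.5145, 0.2536, 0.0824]
ee_rot: [0.586, 0.395, 0.587, -0.395]
contact_force: [-5.6, 2.1, 0.5]
gripper_width: 0.0002
clock: 6.22
tool_pos: [0.515, 0.2538, 0.0824]
ee_rot: [0.586, 0.395, 0.587, -0.395]
contact_force: [-7.1, 2.0, 2.2]
gripper_width: 0.0005
```

```bash
python3 -m creep '[[0.05,0.02,0,0,0,0,0],[0.05,0.02,0,0,0,0,0],[0.05,0.02,0,0,0,0,0]]'
python3 -m creep '[[0.05,0.02,0,0,0,0,0],[0.05,0.02,0,0,0,0,0],[0.05,0.02,0,0,0,0,0]]'
python3 - <<'E'
from h import *
f=[]
for i in range(4): im=bot.camera("top");f.append(bot.sense()["contact_force"])
print(np.mean(f,0))
cv2.imwrite("pics/top5.png",cv2.resize(im[190:270,170:270,::-1],None,fx=8,fy=7,interpolation=cv2.INTER_CUBIC))
cv2.imwrite("pics/sc5.png",cv2.resize(bot.camera("scene")[90:170,350:430,::-1],None,fx=7,fy=7,interpolation=cv2.INTER_CUBIC))
E
```

```text
clock: 6.47
tool_pos: [0.5152, 0.2539, 0.0824]
ee_rot: [0.586, 0.395, 0.587, -0.395]
contact_force: [-9.5, 0.0, 1.8]
gripper_width: 0.0006
clock: 6.72
tool_pos: [0.5154, 0.254, 0.0824]
ee_rot: [0.586, 0.394, 0.587, -0.395]
contact_force: [-12.1, 0.2, 3.1]
gripper_width: 0.0004
[-12.06611419  -0.13442178   4.04851992]
```

View pics/top5.png

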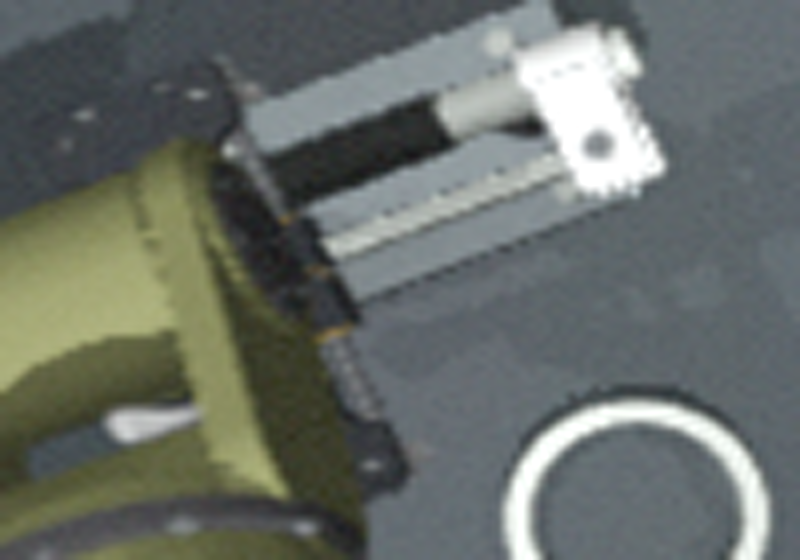

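View pics/sc5.png

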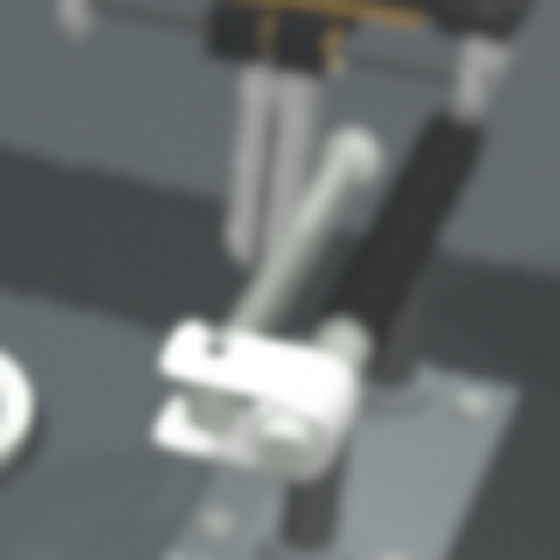

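The force has stepped from about 6 N to 12 N and the tool now lags its command, so the lever is on its stop. In the pictures it is parallel to the bar, with the ball at scene zoom (355,158). I'll check that against the expected position, hold briefly, then back off.

```bash
python3 - <<'E'
from h import *
P=np.array([.5773,.1428,.1])
for q in(.25,.3,.32,.35):
    t=.736-q;print(q,proj("scene",P+.183*np.array([-np.sin(t),np.cos(t),0])),"seen",(355/7+349.6,158/7+89.6))
E
python3 -m creep '[[0,0,0,0,0,0,0],[0,0,0,0,0,0,0],[-0.5,-0.3,0,0,0,0,0],[-1,-0.7,0,0,0,0,0],[-1.6,-1.2,0,0,0,0,0],[-2.2,-1.7,0,0,0,0,0],[-2.9,-2.2,0,0,0,0,0],[-3.6,-2.7,0,0,0,0,0],[-4.3,-3.2,0,0,0,0,0],[-5,-3.7,0,0,0,0,0],[-5.7,-4.2,0,0,0,0,0],[-6.4,-4.7,0,0,0,0,0]]'
python3 -m creep '[[0,0,0,0,0,0,0],[0,0,0,0,0,0,0],[0,0,0,0,0,0,0],[0,0,0,0,0,0,0]]'
python3 - <<'E'
from h import *
cv2.imwrite("pics/sc6.png",cv2.resize(bot.camera("scene")[70:200,300:450,::-1],None,fx=4.5,fy=4.5,interpolation=cv2.INTER_CUBIC))
P=np.array([.5773,.1428,.1])
for q in(0,.04): t=.736-q;u=proj("scene",P+.183*np.array([-np.sin(t),np.cos(t),0]));print(q,((u[0]-300)*4.5,(u[1]-70)*4.5))
E
```

```text
0.25 (np.float64(392.276657576944), np.float64(110.9892778348374)) seen (400.31428571428575, 112.17142857142856)
0.3 (np.float64(395.4113895910738), np.float64(111.539319983179)) seen (400.31428571428575, 112.17142857142856)
0.32 (np.float64(396.6584257902162), np.float64(111.78169872430117)) seen (400.31428571428575, 112.17142857142856)
0.35 (np.float64(398.52053076174116), np.float64(112.16911561816299)) seen (400.31428571428575, 112.17142857142856)
clock: 7.97
tool_pos: [0.452, 0.206, 0.0826]
ee_rot: [0.587, 0.395, 0.586, -0.395]
contact_force: [-0.1, -0.1, -0.2]
gripper_width: 0.0001
clock: 8.3
tool_pos: [0.4528, 0.2066, 0.0825]
ee_rot: [0.587, 0.395, 0.587, -0.395]
contact_force: [0.2, -0.2, -0.1]
gripper_width: 0.0003
0 (np.float64(343.8435033915123), np.float64(177.52576830783164))
0.04 (np.float64(355.2946273629208), np.float64(178.01954952926127))
```

View pics/sc6.png

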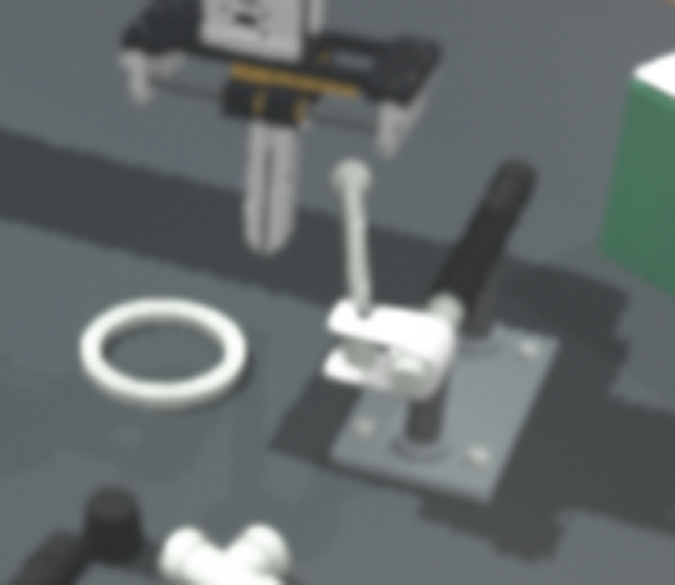

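The lever is fully out again: the ball is at (352,176), the same pixel as before the first press. Now the second press along the same path.

```bash
python3 -m creep '[[0.7,0.6,0,0,0,0,0],[1.4,1.2,0,0,0,0,0],[2,1.6,0,0,0,0,0],[2.5,2,0,0,0,0,0],[3,2.5,0,0,0,0,0],[3.5,2.9,0,0,0,0,0],[4,3.3,0,0,0,0,0],[4.5,3.7,0,0,0,0,0],[5,4.1,0,0,0,0,0],[5.4,4.3,0,0,0,0,0],[5.8,4.5,0,0,0,0,0],[5.8,4.5,0,0,0,0,0]]'
python3 -m creep '[[0.1,0.04,0,0,0,0,0],[0.2,0.08,0,0,0,0,0],[0.3,0.12,0,0,0,0,0],[0.4,0.15,0,0,0,0,0],[0.4,0.15,0,0,0,0,0],[0.4,0.15,0,0,0,0,0]]'
python3 -m creep '[[0.05,0.02,0,0,0,0,0],[0.1,0.04,0,0,0,0,0],[0.1,0.04,0,0,0,0,0],[0.1,0.04,0,0,0,0,0]]'
```

```text
clock: 9.35
tool_pos: [0.5107, 0.2517, 0.0822]
ee_rot: [0.586, 0.395, 0.587, -0.395]
contact_force: [-4.6, -2.0, 1.2]
gripper_width: 0.0004
clock: 9.85
tool_pos: [0.5139, 0.2532, 0.0822]
ee_rot: [0.586, 0.395, 0.587, -0.395]
contact_force: [-6.1, -0.0, -0.3]
gripper_width: 0.0002
clock: 10.18
tool_pos: [0.5148, 0.2536, 0.0822]
ee_rot: [0.586, 0.395, 0.587, -0.395]
contact_force: [-7.0, 1.1, -0.5]
gripper_width: 0.0003
```

```bash
python3 -m creep '[[0.05,0.02,0,0,0,0,0],[0.05,0.02,0,0,0,0,0],[0.05,0.02,0,0,0,0,0]]'
python3 -m creep '[[0.05,0.02,0,0,0,0,0],[0.05,0.02,0,0,0,0,0],[0.05,0.02,0,0,0,0,0],[0.05,0.02,0,0,0,0,0],[0.05,0.02,0,0,0,0,0],[0.05,0.02,0,0,0,0,0]]'
python3 - <<'E'
from h import *
f=[]
for i in range(6): im=bot.camera("top");f.append(bot.sense()["contact_force"])
print(np.array(f))
cv2.imwrite("pics/top7.png",im[:,:,::-1])
cv2.imwrite("pics/sc7.png",cv2.resize(bot.camera("scene")[90:170,350:430,::-1],None,fx=7,fy=7,interpolation=cv2.INTER_CUBIC))
E
```

```text
clock: 10.43
tool_pos: [0.5151, 0.2538, 0.0822]
ee_rot: [0.586, 0.395, 0.587, -0.395]
contact_force: [-7.2, -0.2, 0.9]
gripper_width: 0.0006
clock: 10.93
tool_pos: [0.5154, 0.2539, 0.0822]
ee_rot: [0.586, 0.394, 0.587, -0.395]
contact_force: [-9.8, -0.4, 1.7]
gripper_width: 0.0004
[[-10.45297439  -0.13505477   2.39806671]
 [-10.05514094  -0.82848159   1.78197614]
 [ -9.82198848   0.35420245   2.9379929 ]
 [-10.58791413  -0.67738791   2.0635644 ]
 [-10.05956328  -0.89095028   2.53781627]
 [-10.51993795  -0.58414943   1.92886082]]
```

View pics/top7.png

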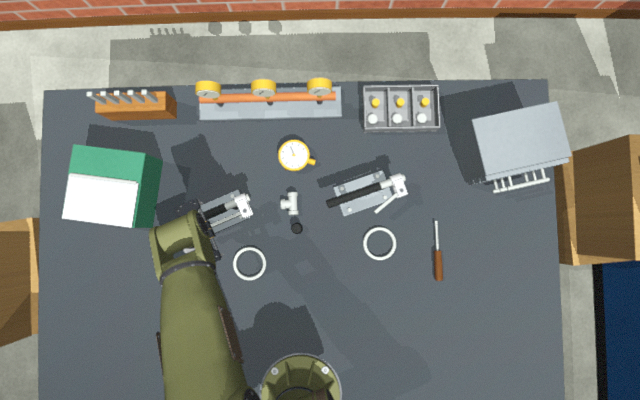

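View pics/sc7.png

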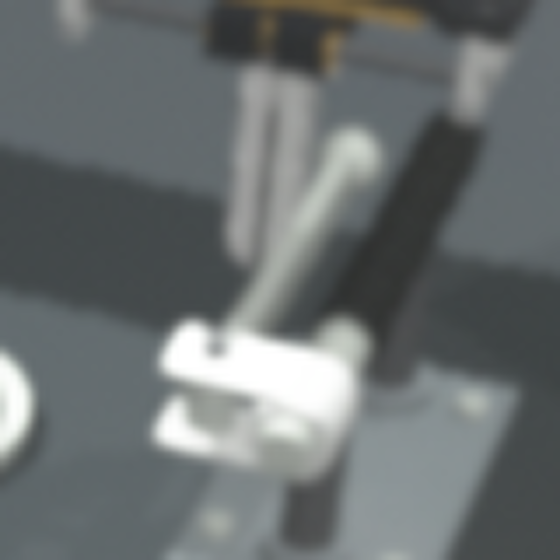

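The ball is at the same pixel (355,158) as at the first stop, with about 10 N held steadily. In the top view the rims, stopper, tee, gauge, screwdriver and throttle lever are where they were. Handing in.

```bash
python3 -c "
from bench import bot
print(bot.hand_in())"
```

```text
the job is handed in; nothing more can be done
None
```

I pressed the brake lever to its stop twice with the back of the shut fingers, from the outer side, and let it spring fully out in between. I then handed the job in with the fingers still holding it there; no verdict was reported.

- **First press:** the force rose from about 6 N to about 12 N and the tool stopped following its command, so the lever was on its stop. It looked parallel to the bar.
- **Release:** the ball came back to the same place in the picture as before the first press.
- **Second press, held to the end:** the ball was at the same pixel as at the first stop, with a steady 10 N or so, well below the 30 N limit.
- **Other parts:** in the last top picture, judged by eye, the throttle lever and all the loose parts were where they started.
- **Small disagreements:** at the stop the ball appeared about 2 pixels further in than I had predicted. The stop also came about 2 mm later than computed. Two-view height residuals were 3 to 5 mm. None of this changed the result, since I took the stop from the force rise.

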